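Fetch the hinge tray out of the stack

TASK

The tray of brass hinges, with the blue handle, is in the middle of the stack of three: lift off the red-handled tray and set it down on the white board, then carry the blue-handled tray to the middle of the black mat and set it down in line with the mat, long side along long side. Then put the red-handled tray back on the yellow-handled one, so that its feet drop fully inside the rim. Keep the trays level so that nothing spills, and leave the yellow-handled tray and the other things on the bench where they are.

Things in the scene. Friction and masses are not known exactly. Their poses are not given: they have to be found in the camera images.
- tray_red_mid (a point): centre, half-way up, of the open tray with red handle and red long sides; top of the stack at the start. 130 (x) x 170 (y) x 64 mm, z up, 0.3-0.5 kg. Handle: upright partition 12 mm thick along the tray's x through its centre, top 30 mm above this point; pinch it from above, closing along y, 71 mm free either side. Inner floor 16 mm below this point
- tray_blue_mid (a point): centre, half-way up, of the like tray with blue handle and blue long sides, same size and axes; middle of the stack at the start. Like all three it has four tapered feet, 10 mm high, whose soles are 32 mm below this point, and walls 8 mm thick
- tray_yellow_mid (a point): centre, half-way up, of the like, empty tray with yellow handle and long sides, on the bench, bottom of the stack. Stacked trays have centres 54 mm apart in height and x axes parallel (a half turn also fits); the feet sit inside the rim below with 2.5 mm play, their taper forgiving about 6 mm on lowering
- mat: black rubber mat fixed to the bench, 170 mm (x) by 210 mm (y), 3 mm thick; origin at the centre of its underside, at bench height
- board: white board fixed to the bench, 180 mm (x) by 220 mm (y), 6 mm thick, on which the red-handled tray is set aside; origin at the centre of its underside, at bench height
- hinge0_mid (a point): brass hinge, 50 x 34 x 8 mm, loose in the blue-handled tray; its centre
- packer0_mid (a point): dark wooden packer, 70 x 36 x 7 mm, loose in the red-handled tray; its centre
- hinge1_mid (a point): brass hinge, 50 x 34 x 8 mm, loose in the blue-handled tray; its centre
- packer1_mid (a point): dark wooden packer, 70 x 36 x 7 mm, loose in the red-handled tray; its centre
- screwdriver_grip (a point): bystander: grip of the yellow screwdriver lying on the bench
- tape_mid (a point): bystander: centre of the roll of paper tape, 84 mm wide, 36 mm high
- glue_mid (a point): bystander: centre of the yellow glue bottle, 52 mm wide, 130 mm high
- offcut_mid (a point): bystander: centre of the light wood offcut, 110 x 45 x 27 mm
- square_mid (a point): bystander: stock (wooden part) of the try square lying flat, 18 mm high
Mind the look-alikes: they are no part of the job. What is shaped like the part that bears tray_red_mid but orange or turquoise is not meant.

How it is judged:
By the outcome, as a careful person would: the job done as asked, in the order asked, and still so for the second after the job is handed in, with the robot touching nothing.
It also fails if it takes over 67 s, if anything falls off the work surface, if the arm or the gripper's body presses on something with over 40 N, if the wrist force passes 120 N, or if a joint passes its speed limit or range.

ROBOT

A 7-joint arm with a two-finger parallel gripper is mounted at the origin on the work surface. World frame = base frame: x ahead of the robot, y to its left, z up, the work surface at z = 0. Lengths are in m, angles in rad, forces in N, time in s.
With the tool pointing down it reaches from about 0.425 to 0.925 m from the base axis. Payload 6.8 kg.
Tool frame: the origin (TCP) lies at the very end of the fingers, on their centre line; the grasp point (between the pads) lies bot.grip_point_offset behind it (bot.grip_point_offset is the distance from the TCP to the grasp point, in m); z points along the fingers, y is the line along which they close (so a half turn about z gives the same grasp; the last joint's range is limited). The gripper opens to 85 mm and grips with 20 to 120 N. Pads are 22 mm wide; open, the fingers measure 114 mm over their backs; the gripper's body (76 mm by 85 mm) begins 54 mm behind the grasp point. The pads swing forward as they close: fully open they stand 13 mm farther back than shut.
Start: joints at [-0.108, 0.477, 0.022, 1.555, -0.011, 1.109, -0.083], TCP at [0.675, 0, 0.231] pointing down, gripper open.
Joint ranges: [-2.96, 2.96], [-0.34, 2.1], [-1.41, 1.46], [0.24, 2.44], [-1.37, 4.51], [0.17, 1.92], [-2.96, 2.96]. Speed limits (rad/s): [2.39, 2.39, 3.14, 3.14, 3.14, 3.14, 3.14].

INTERFACE

Orientations are given as a unit quaternion [w, x, y, z].
In Python, from station import bot, imaging gives the robot as it stands. The module is installed in compiled form; this text tells all that it offers.
- The arm moves only by the tool carry_out, never from a script. Its argument "targets" is one flat list of numbers, 5 for each row, row after row: the closure in counts, from 0 (fully open) to 255 (shut), then the shift along the world's x, y, z in mm, then the turn about the world's z in degrees. A call has 1 to 20 rows; each row shifts and turns the commanded pose from where the row before left it; what a row does not reach is not made up. A row lasts 1/10 s, in which the tool goes at most 50 mm and 8.59 degrees, less where a joint would pass 70% of its speed; a pose out of reach is approached as far as the arm can. A call is refused whole if a number of a shift passes 50 or a number of a turn 8.59, either way. A call with a gripper value outside its range is refused whole. The fingers move at their own pace and stop on an object; "newtons" is the grip in N (left out, the last holds). Time passes only in rows, so rows that do not move let the fingers close. It gives the time, the measured TCP pose, the force, the opening and the grip force at its end, in the units of the state.
- bot.get_obs(): the state, without advancing time (a new reading comes with each control period).
- imaging.read_camera(name): name is "scene" or "side" or "wrist"; returns a dict with "frame" (480x640x3 uint8, red, green, blue), "fov_y" (degrees; the focal length in pixels is half the picture's height over the tangent of half this angle, whatever the lens; pixels are square), "cx", "cy" (the principal point, pixels), "pose" (4x4, takes a point from camera to world coordinates); the wrist camera has in their place "tool_from_camera" (4x4, takes a point from camera to tool coordinates, whose origin is the TCP and whose axes are the flange's). Camera axes: x right, y up, looking along -z (the intrinsics and any distortion apply to the point x, -y, -z); pixel columns grow to the right and rows downward; lengths in m; the calibration is good to about 2 mm. A picture is of the moment at which its call begins: read the wrist's pose just before it. There is no depth.
- bot.hand_in(): hands the job in; it is judged then, once.
The state is a dict: "t": time; "q": joint angles; "joint_vel": joint speeds; "joint_torque": joint torques, N m; "eef_pos": TCP position; "tool_rot": TCP orientation; "contact_force": force on the tool from outside, world axes, zero at the start; "torque": the same for the moment, N m; "gripper_width": opening from 0.0 (shut) to 1.0 (fully open); "grasp_force": force on a finger pad.
Only numpy, scipy, OpenCV 4.12 (cv2) and the standard library are available. Lean on these libraries where they do the work, as an engineer would, in place of code of your own. Each camera call takes 0.05 s, during which the arm holds its last target. There are 200 camera calls.

## Working session

There is one attempt and no reset: what is moved stays moved. The work goes in short steps, Python scripts to look and compute and a tool call to move; the robot and the scene stay as the last step left them, time stands still between calls to the robot, and variables do not carry over. Pictures are saved under pics/ and viewed, at most 10 in all, crops included, and the job is handed in when it is done.

Besides the shell and the picture viewer there is one more tool, called by a JSON object that holds its "api" and its "payload", one argument or row to a line. carry_out: Moves the arm, as the interface text tells. Its arguments: {"type":"object","properties":{"targets":{"type":"array","items":{"type":"number"}},"newtons":{"type":"number"}},"required":["targets"]}

```bash
mkdir -p pics
cat > h.py <<'E'
import numpy as np, cv2
from station import bot, imaging
def cam(n):
    o=bot.get_obs(); c=imaging.read_camera(n)
    if 'pose' in c: P=np.array(c['pose'])
    else:
        from scipy.spatial.transform import Rotation as R
        q=o['tool_rot']; T=np.eye(4); T[:3,:3]=R.from_quat([q[1],q[2],q[3],q[0]]).as_matrix(); T[:3,3]=o['eef_pos']
        P=T@np.array(c['tool_from_camera'])
    c['P']=P; c['f']=240/np.tan(np.radians(c['fov_y'])/2); return c
def plane(c,uv,z):
    uv=np.atleast_2d(np.array(uv,float)); f=c['f']
    d=np.c_[(uv[:,0]-c['cx'])/f,-(uv[:,1]-c['cy'])/f,-np.ones(len(uv))]@c['P'][:3,:3].T
    o=c['P'][:3,3]; return o+d*((z-o[2])/d[:,2])[:,None]
def proj(c,X):
    X=np.atleast_2d(X); p=(X-c['P'][:3,3])@c['P'][:3,:3]
    return np.c_[c['cx']-c['f']*p[:,0]/p[:,2],c['cy']+c['f']*p[:,1]/p[:,2]]
def save(c,n): cv2.imwrite('pics/'+n,c['frame'][:,:,::-1])
E
python3 - <<'E'
from h import *
for n in ['scene','side','wrist']:
    c=cam(n); save(c,n+'0.png'); print(n,{k:v for k,v in c.items() if k not in('frame',)})
print(bot.get_obs(), bot.grip_point_offset)
E
```

```text
scene {'fov_y': 45.4369604730539, 'cx': 329.9032705074509, 'cy': 238.6590430178627, 'pose': array([[-0.73460632, -0.57672378,  0.35741187,  0.97195198],
       [ 0.67849019, -0.62274872,  0.38966022,  0.52754222],
       [-0.00214853,  0.52874731,  0.84877657,  1.29522902],
       [ 0.        ,  0.        ,  0.        ,  1.        ]]), 'P': array([[-0.73460632, -0.57672378,  0.35741187,  0.97195198],
       [ 0.67849019, -0.62274872,  0.38966022,  0.52754222],
       [-0.00214853,  0.52874731,  0.84877657,  1.29522902],
       [ 0.        ,  0.        ,  0.        ,  1.        ]]), 'f': np.float64(573.219072295341)}
side {'fov_y': 57.37335856401596, 'cx': 322.29345946695605, 'cy': 250.81536654406375, 'pose': array([[ 0.98552407,  0.0703685 , -0.15424197,  0.30273598],
       [-0.16852245,  0.50592666, -0.84595413, -0.98795164],
       [ 0.0185066 ,  0.85970139,  0.51046158,  0.69343928],
       [ 0.        ,  0.        ,  0.        ,  1.        ]]), 'P': array([[ 0.98552407,  0.0703685 , -0.15424197,  0.30273598],
       [-0.16852245,  0.50592666, -0.84595413, -0.98795164],
       [ 
[... 1019 characters left out ...]
0.47762833,  0.02236909,  1.55617349, -0.01149277,
        1.10930623, -0.08311213]), 'joint_vel': array([-0.0011797 , -0.00390592,  0.00192259, -0.00383055,  0.00074689,
       -0.00058551, -0.00028105]), 'joint_torque': array([ 1.55385478e-03, -5.96924365e+01,  1.60940632e+00, -2.81490952e+01,
        1.26662746e-02,  6.56643446e-03,  5.58682734e-05]), 'eef_pos': array([ 6.74564630e-01, -2.41663405e-05,  2.30558838e-01]), 'tool_rot': array([-4.48528828e-04,  7.07112452e-01,  7.07100770e-01, -5.28844600e-04]), 'contact_force': array([0.46907421, 0.51413279, 0.02894241]), 'torque': array([-0.04397578,  0.02232791, -0.02219152]), 'grasp_force': 0.0, 'gripper_width': 1.0027947862652415} 0.0187
```

View pics/scene0.png

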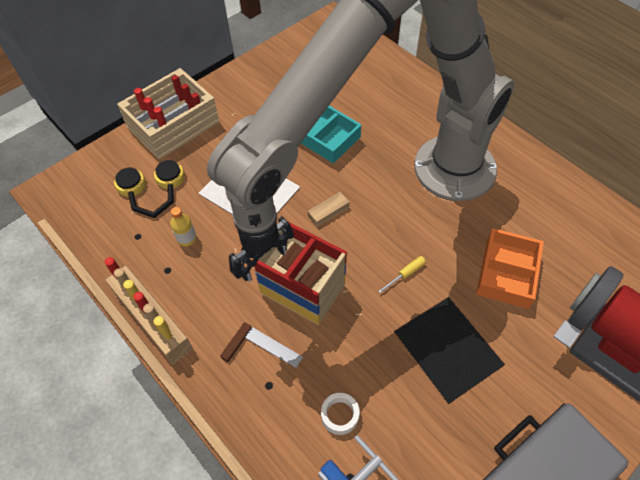

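View pics/side0.png

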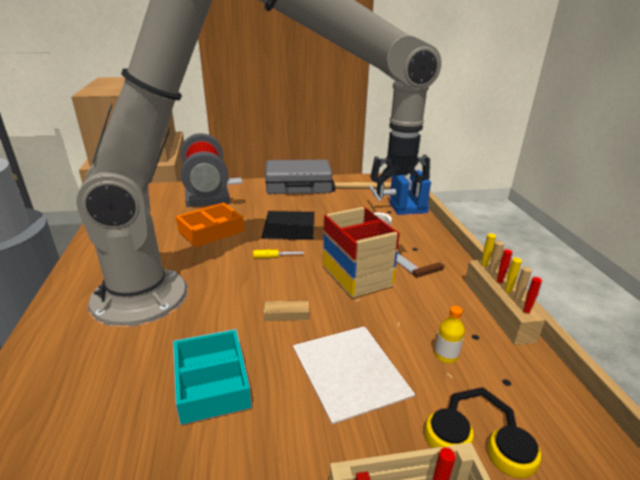

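The scene view shows the stack at about (302,272): red on top, blue in the middle and yellow at the bottom. The mat is at (450,350) and the board at (250,190), partly hidden by the arm. The side view shows the stack at (360,250), the board at (352,370) and the mat at (290,225).
Candidates for the red tray are the stack top at (302,260), the orange tray at (510,265) and the turquoise tray at (333,132). The stack top fits, because it has red sides and a red handle and sits on blue and yellow. I'll confirm that in a crop.

```bash
cat >> h.py <<'E'
def quad(m):
    m=cv2.morphologyEx(m.astype(np.uint8),cv2.MORPH_OPEN,np.ones((3,3)))
    m=cv2.morphologyEx(m,cv2.MORPH_CLOSE,np.ones((5,5)))
    c=max(cv2.findContours(m,0,cv2.CHAIN_APPROX_NONE)[0],key=cv2.contourArea)
    h=cv2.convexHull(c)
    for e in np.linspace(2,25,60):
        a=cv2.approxPolyDP(h,e,True)
        if len(a)<=4: break
    return a[:,0,:].astype(float)
def desc(X):
    X=X[:,:2]; print('centre',X.mean(0).round(4))
    for i in range(len(X)):
        d=X[(i+1)%len(X)]-X[i]; print(X[i].round(4),'edge',np.hypot(*d).round(4),'ang',np.degrees(np.arctan2(d[1],d[0])).round(1))
E
python3 - <<'E'
from h import *
S=cam('scene'); D=cam('side')
for c,n in((S,'mat'),(D,'mat'),(D,'board')):
    f=c['frame'].astype(int); hsv=cv2.cvtColor(c['frame'],cv2.COLOR_RGB2HSV)
    m=(f.max(2)<55) if n=='mat' else ((hsv[:,:,1]<40)&(f.min(2)>150))
    r=np.zeros(m.shape,bool)
    if c is S: r[290:410,385:515]=1
    elif n=='mat': r[205:245,255:320]=1
    else: r[320:425,285:420]=1
    q=quad(m&r); print(n,q.tolist()); desc(plane(c,q,.003 if n=='mat' else .006))
a=cv2.resize(S['frame'][210:330,235:365],None,fx=4,fy=4,interpolation=cv2.INTER_CUBIC)[:480,:]
b=cv2.resize(D['frame'][195:300,310:405],None,fx=4,fy=4,interpolation=cv2.INTER_CUBIC)
b=cv2.resize(D['frame'][195:315,315:385+15],None,fx=3.2,fy=4*1.0)
b=cv2.resize(D['frame'][195:315,318:398],None,fx=3.3,fy=3.3,interpolation=cv2.INTER_CUBIC)
im=np.zeros((480,800,3),np.uint8); im[:480,:520]=a; im[:b.shape[0],530:530+b.shape[1]]=b[:,:270]
cv2.imwrite('pics/crop.png',im[:,:,::-1])
E
```

```text
mat [[447.0, 298.0], [502.0, 363.0], [451.0, 401.0], [396.0, 334.0]]
centre [0.4279 0.3495]
[0.3318 0.2608] edge 0.2013 ang 80.5
[0.365  0.4594] edge 0.1568 ang -8.2
[0.5202 0.4371] edge 0.1978 ang -97.5
[0.4945 0.2409] edge 0.1639 ang 173.0
mat [[269.0, 212.0], [312.0, 213.0], [312.0, 238.0], [262.0, 237.0]]
centre [0.4278 0.347 ]
[0.3671 0.4529] edge 0.1551 ang -10.6
[0.5196 0.4245] edge 0.1855 ang -98.5
[0.492 0.241] edge 0.162 ang 169.8
[0.3326 0.2696] edge 0.1866 ang 79.3
board [[364.0, 328.0], [412.0, 395.0], [332.0, 422.0], [295.0, 346.0]]
centre [ 0.4858 -0.3397]
[ 0.5481 -0.2162] edge 0.2144 ang -78.1
[ 0.5925 -0.426 ] edge 0.1731 ang -167.4
[ 0.4235 -0.4638] edge 0.2156 ang 101.9
[ 0.3792 -0.2528] edge 0.1728 ang 12.2
```

View pics/crop.png

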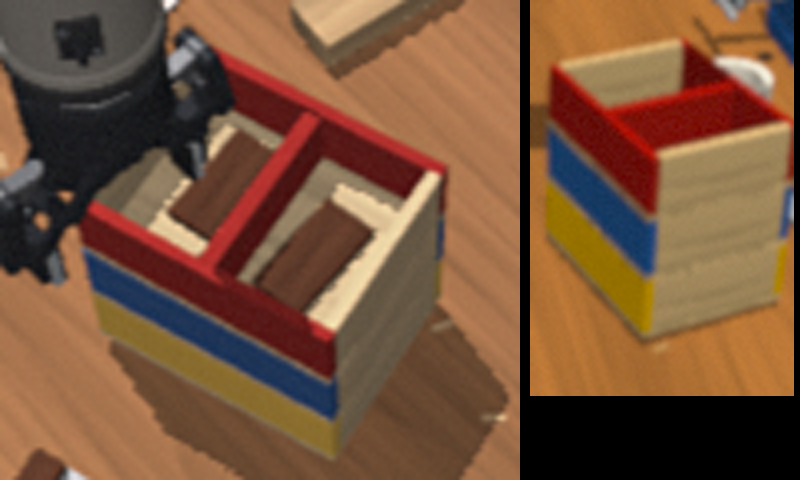

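View pics/wrist0.png

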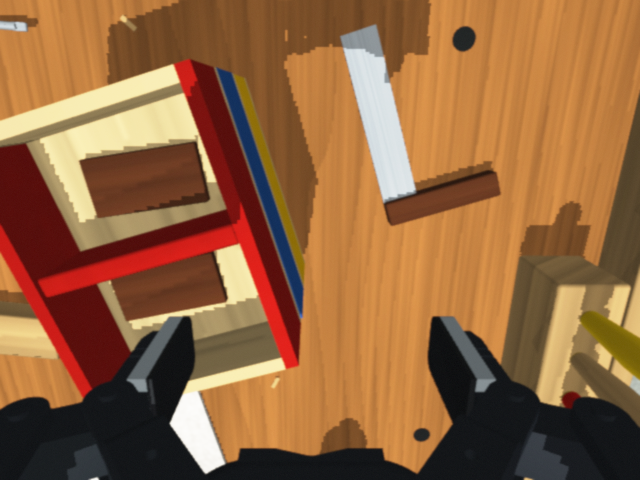

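The crop confirms it: the stack top is bright red with a red handle and two dark packers, with blue and yellow below. In the wrist view the handle runs from (42,287) to (240,230), and the near-right rim corner is at (298,367).

Run:
```python
from h import *
S=cam('scene'); D=cam('side'); W=cam('wrist')
print('scene rim');desc(plane(S,[(346.2,252.5),(318.7,293.7),(257.5,261.2)],.172))
k=1/3.3
side=np.array([(790-530,122),(658-530,157),(552-530,65),(684-530,40)])*k+[318,195]
print('side rim');desc(plane(D,side,.172))
print('handle');X=plane(W,[(42,285),(238,228)],.170);desc(X)
print('scene handle');desc(plane(S,np.array([(310,118),(215,262)])/4+[235,210],.170))
print('wrist corner',plane(W,[(297,366),(183,62)],.172))
print(proj(S,[[.4275,.348,.003]]))
```

```text
scene rim
centre [0.5897 0.0361]
[0.4969 0.0643] edge 0.1209 ang 16.7
[0.6127 0.0991] edge 0.161 ang -73.2
[ 0.6593 -0.055 ] edge 0.2015 ang 143.7
side rim
centre [0.5824 0.0015]
[ 0.6626 -0.0578] edge 0.1199 ang -161.0
[ 0.5493 -0.0969] edge 0.1685 ang 107.4
[0.4989 0.0639] edge 0.1244 ang 15.4
[0.6189 0.0969] edge 0.1607 ang -74.2
handle
centre [0.5826 0.001 ]
[ 0.5281 -0.0154] edge 0.1138 ang 16.7
[0.6371 0.0173] edge 0.1138 ang -163.3
scene handle
centre [0.58   0.0025]
[ 0.5292 -0.0147] edge 0.1073 ang 18.7
[0.6308 0.0197] edge 0.1073 ang -161.3
wrist corner [[ 0.66717912 -0.06601474  0.172     ]
 [ 0.61679939  0.09704552  0.172     ]]
[[448.18634627 347.06314023]]
```

{"api": "carry_out", "payload": {
  "targets": [0,-10,0,5,-8.1,0,-10,0,5,-8.1,0,-10,0,5,-8.1,0,-10,1,5,-8.1,0,-10,0,5,-8.1,0,-10,1,5,-8.1,0,-10,0,5,-8.1,0,-10,0,5,-8.2,0,-14,0,0,-8.2,0,0,0,0,0,0,0,0,0,0],
  "newtons": 60
}}

```text
t: 1.5
eef_pos: [0.5813, 0.0022, 0.2715]
tool_rot: [-0.0, 0.989, 0.149, 0.0]
contact_force: [0.6, 0.4, 0.8]
gripper_width: 1.001
grasp_force: 0.0
```

Run:
```python
from h import *
o=bot.get_obs(); print(o['eef_pos'],o['tool_rot'])
W=cam('wrist'); save(W,'w1.png')
m=cv2.cvtColor(W['frame'],cv2.COLOR_RGB2HSV)
print(proj(W,[[.5265,-.0155,.17],[.6355,.0185,.17]]))
```

```text
[0.58129252 0.00219433 0.27150895] [-1.03656010e-05  9.88841082e-01  1.48973878e-01  3.13170830e-04]
[[310.14245564 318.14429565]
 [309.62010857 145.36715952]]
```

View pics/w1.png

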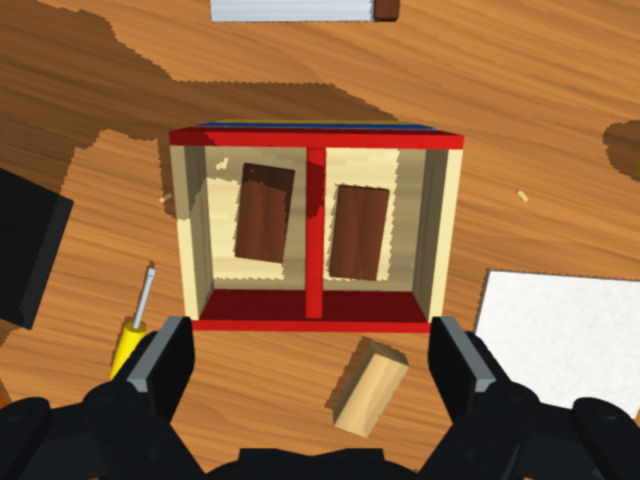

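The wrist view shows the red handle centred at u≈315, against 310 predicted, so it lies about 2.5 mm further towards -y. It runs from v≈148 to 320, is well aligned and both packers are flat.

{"api": "carry_out", "payload": {
  "targets": [0,0.7,-2.4,-20,0,0,0,0,-25,0,0,0,0,-25,0,0,0,0,-25,0,0,0,0,-20,0,0,0,0,-10,0,0,0,0,-4,0,0,0,0,0,0,120,0,0,0,0,180,0,0,0,0,255,0,0,0,0,255,0,0,0,0,255,0,0,0,0,255,0,0,0,0,255,0,0,0,0],
  "newtons": 60
}}

```text
t: 3.05
eef_pos: [0.582, -0.0002, 0.1427]
tool_rot: [-0.0, 0.989, 0.147, 0.0]
contact_force: [-1.2, -0.1, 5.3]
gripper_width: 0.129
grasp_force: 59.4
```

{"api": "carry_out", "payload": {
  "targets": [255,0,0,3,0,255,0,0,3,0,255,0,0,5,0,255,0,0,5,0,255,0,0,10,0,255,0,0,15,0,255,0,0,20,0,255,0,0,20,0,255,0,0,15,0,255,0,0,4,0,255,0,0,0,0,255,0,0,0,0]
}}

```text
t: 4.25
eef_pos: [0.5812, -0.0004, 0.2416]
tool_rot: [-0.0, 0.989, 0.147, -0.001]
contact_force: [-0.6, -0.6, -3.7]
gripper_width: 0.13
grasp_force: 58.4
```

Run:
```python
from h import *
c=cam('side'); d=cam('scene')
cv2.imwrite('pics/lift.png',np.hstack([cv2.resize(c['frame'][100:320,260:480],(400,400)),cv2.resize(d['frame'][150:350,200:400],(400,400))])[:,:,::-1])
```

```text
(no output)
```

View pics/lift.png

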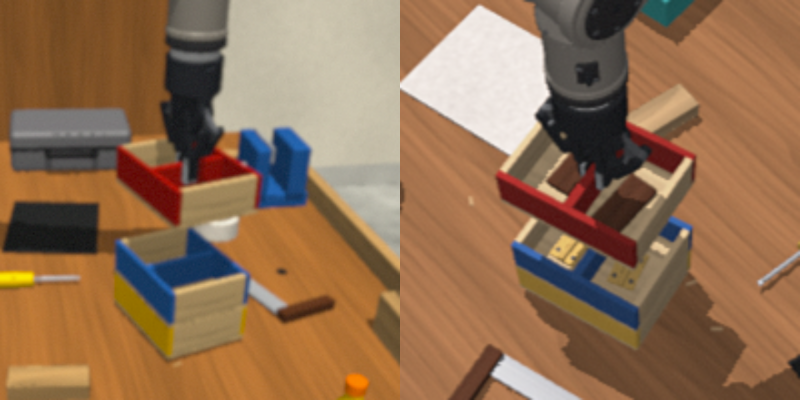

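The lift is clean: blue, with its hinges, stays on yellow and the packers are still in red. Next I carry red to the board.

{"api": "carry_out", "payload": {
  "targets": [255,-3,-10,0,0,255,-5,-20,0,0,255,-8,-28,0,-1,255,-8,-28,0,-1,255,-8,-28,0,-1,255,-8,-28,0,-1,255,-8,-28,0,-1,255,-8,-28,0,0,255,-8,-28,0,0,255,-8,-28,0,0,255,-8,-28,0,0,255,-8,-28,0,0,255,-5,-20,0,0,255,-2,-10,0,0,255,0,0,-10,0,255,0,0,-20,0,255,0,0,-30,0,255,0,0,-30,0,255,0,0,-30,0,255,0,0,-20,0]
}}

```text
t: 6.35
eef_pos: [0.4863, -0.3375, 0.0992]
tool_rot: [-0.001, 0.994, 0.105, -0.001]
contact_force: [-0.4, 0.2, -3.4]
gripper_width: 0.132
grasp_force: 58.6
```

{"api": "carry_out", "payload": {
  "targets": [255,0,0,-20,0,255,0,0,-20,0,255,0,0,-10,0,255,0,0,-5,0,255,0,0,-3,0,255,0,0,-2,0,255,0,0,0,0,255,0,0,0,0]
}}

```text
t: 7.15
eef_pos: [0.4871, -0.3406, 0.0429]
tool_rot: [0.0, 0.995, 0.104, 0.0]
contact_force: [-0.2, -0.9, -2.4]
gripper_width: 0.126
grasp_force: 58.6
```

{"api": "carry_out", "payload": {
  "targets": [255,0,0,-1,0,255,0,0,-1,0,255,0,0,-0.5,0,255,0,0,0,0,255,0,0,0,0]
}}

```text
t: 7.65
eef_pos: [0.487, -0.3406, 0.0407]
tool_rot: [0.0, 0.995, 0.104, 0.0]
contact_force: [-1.9, 2.5, 5.2]
gripper_width: 0.125
grasp_force: 59.9
```

{"api": "carry_out", "payload": {
  "targets": [120,0,0,0,0,0,0,0,0,0,0,0,0,0,0,0,0,0,0,0,0,0,0,10,0,0,0,0,30,0,0,0,0,40,0,0,0,0,40,0,0,0,0,40,0,0,0,0,40,0,0,0,0,20,0]
}}

```text
t: 8.75
eef_pos: [0.4876, -0.3415, 0.2646]
tool_rot: [0.002, 0.995, 0.103, 0.002]
contact_force: [0.5, -0.7, -0.2]
gripper_width: 0.998
grasp_force: 0.0
```

{"api": "carry_out", "payload": {
  "targets": [0,5,20,0,0,0,10,35,0,1,0,10,35,0,1,0,10,35,0,1,0,10,35,0,1,0,10,35,0,1,0,10,35,0,0,0,10,35,0,0,0,10,35,0,0,0,5,20,0,0,0,5,20,0,0,0,0,0,0,0,0,0,0,0,0]
}}

```text
t: 10.05
eef_pos: [0.5815, -0.0009, 0.2602]
tool_rot: [0.0, 0.989, 0.147, 0.0]
contact_force: [0.5, -0.6, 0.2]
gripper_width: 1.0
grasp_force: 0.0
```

Run:
```python
from h import *
o=bot.get_obs(); print(o['eef_pos'],o['tool_rot'])
W=cam('wrist'); save(W,'w2.png')
h=cv2.cvtColor(W['frame'],cv2.COLOR_RGB2HSV)
m=((h[...,0]>100)&(h[...,0]<125)&(h[...,1]>120)&(h[...,2]>50))
for v in range(130,360,15):
    u=np.flatnonzero(m[v,200:430])+200
    if len(u): print(v,u.min(),u.max(),len(u))
R=np.array([np.cos(np.radians(16.9)),np.sin(np.radians(16.9)),0])
C=np.array([.582,-.0002,.116]); print(proj(W,[C-.057*R,C+.057*R]))
```

```text
[ 0.58153867 -0.00085998  0.26017874] [2.77600352e-04 9.89123358e-01 1.47088086e-01 3.67240840e-05]
130 200 429 230
145 303 317 15
160 302 317 16
175 302 317 16
190 303 317 15
205 303 317 15
220 303 316 14
235 303 316 14
250 303 316 14
265 303 316 14
280 216 403 188
295 200 419 220
[[308.46687052 288.857617  ]
 [308.4022436  137.313175  ]]
```

View pics/w2.png

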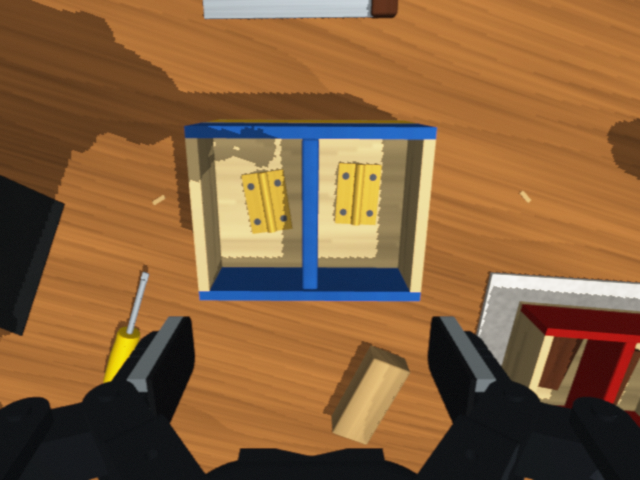

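The wrist view shows the blue handle at u≈303–317, v≈138–290, within 1 mm of prediction. Two hinges lie flat inside, and red sits on the board. Next I grasp blue.

{"api": "carry_out", "payload": {
  "targets": [0,0,0,-20,0,0,0,0,-35,0,0,0,0,-35,0,0,0,0,-35,0,0,0,0,-25,0,0,0,0,-15,0,0,0,0,-6,0,0,0,0,0,0,120,0,0,0,0,180,0,0,0,0,255,0,0,0,0,255,0,0,0,0,255,0,0,0,0,255,0,0,0,0,255,0,0,0,0]
}}

```text
t: 11.6
eef_pos: [0.5819, -0.0002, 0.0893]
tool_rot: [-0.0, 0.989, 0.147, 0.0]
contact_force: [-1.4, 0.6, 5.4]
gripper_width: 0.129
grasp_force: 59.1
```

{"api": "carry_out", "payload": {
  "targets": [255,0,0,3,0,255,0,0,3,0,255,0,0,5,0,255,0,0,5,0,255,0,0,10,0,255,0,0,20,0,255,0,0,20,0,255,0,0,20,0,255,0,0,10,0,255,0,0,4,0,255,0,0,0,0,255,0,0,0,0]
}}

```text
t: 12.8
eef_pos: [0.581, -0.0004, 0.1879]
tool_rot: [-0.0, 0.989, 0.147, -0.001]
contact_force: [0.2, 0.6, -4.6]
gripper_width: 0.124
grasp_force: 58.6
```

Run:
```python
from h import *
c=cam('side'); d=cam('scene')
cv2.imwrite('pics/lift2.png',np.hstack([cv2.resize(c['frame'][100:400,250:450],(400,600)),cv2.resize(d['frame'][150:350,200:400],(400,600))])[:,:,::-1])
f=c['frame'].astype(int);r=np.zeros(f.shape[:2],bool)
```

```text
(no output)
```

View pics/lift2.png

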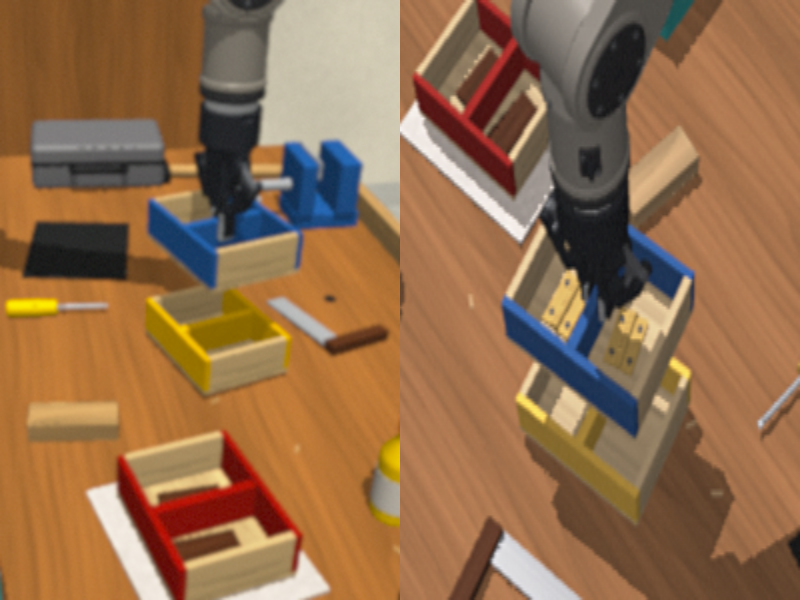

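Blue is held level with both hinges inside, and yellow stays put. Now I refine the mat pose by rectifying its contour before carrying.

Run:
```python
from h import *
def rect(c,m,z):
    m=cv2.morphologyEx(m.astype(np.uint8),cv2.MORPH_CLOSE,np.ones((5,5)))
    k=max(cv2.findContours(m,0,cv2.CHAIN_APPROX_NONE)[0],key=cv2.contourArea)[:,0,:]
    X=plane(c,k,z)[:,:2]
    print(cv2.minAreaRect((X*1000).astype(np.float32)))
for n,(a,b,d,e) in (('scene',(285,412,380,520)),('side',(200,250,250,325))):
    c=cam(n); v=c['frame'].max(2)
    r=np.zeros(v.shape,bool); r[a:b,d:e]=1
    for t in (50,70,85): rect(c,(v<t)&r,.003)
w=cv2.imread('pics/w1.png')[:,:,::-1]
c=cam('wrist')
from scipy.spatial.transform import Rotation as R
T=np.eye(4);T[:3,:3]=R.from_quat([.989,.149,.0003,0]).as_matrix();T[:3,3]=[.58129,.00219,.2715]
c['P']=T@np.array(c['tool_from_camera'])
m=(w.max(2)<50).astype(np.uint8); m[335:]=0; m[:,80:]=0
k=max(cv2.findContours(m,0,cv2.CHAIN_APPROX_NONE)[0],key=cv2.contourArea)[:,0,:]
q=np.array([k[k[:,0].argmax()],k[k[:,1].argmax()]]);print(q);desc(plane(c,q,.003))
```

```text
((428.22760009765625, 348.0295104980469), (207.2948760986328, 167.88052368164062), 79.98771667480469)
((427.8001708984375, 347.9151611328125), (209.30918884277344, 169.80015563964844), 79.9197006225586)
((428.2947082519531, 347.6002502441406), (210.59478759765625, 171.5840301513672), 79.9730453491211)
((427.677490234375, 346.55963134765625), (190.11094665527344, 162.79949951171875), 80.17227935791016)
((427.4081726074219, 346.84765625), (200.85377502441406, 167.27426147460938), 80.25607299804688)
((428.6477355957031, 347.906982421875), (201.5234375, 170.97161865234375), 79.2094497680664)
[[ 72 202]
 [ 28 328]]
centre [0.4105 0.2459]
[0.4924 0.2307] edge 0.1666 ang 169.5
[0.3286 0.2611] edge 0.1666 ang -10.5
```

{"api": "carry_out", "payload": {
  "targets": [255,-4,10,0,0,255,-9,20,0,0,255,-12,28,0,-2.7,255,-12,28,0,-2.7,255,-12,28,0,-2.7,255,-12,28,0,-2.7,255,-12,28,0,-2.7,255,-12,28,0,-2.7,255,-12,28,0,-2.7,255,-12,28,0,-2.7,255,-12,28,0,-2.7,255,-12,28,0,-2.7,255,-12,20,0,0,255,-9,18,0,0,255,0,0,-10,0,255,0,0,-25,0,255,0,0,-30,0,255,0,0,-30,0,255,0,0,-20,0]
}}

```text
t: 14.95
eef_pos: [0.4267, 0.3464, 0.0715]
tool_rot: [0.001, 0.996, -0.088, -0.001]
contact_force: [-0.2, 0.1, -5.2]
gripper_width: 0.131
grasp_force: 58.7
```

{"api": "carry_out", "payload": {
  "targets": [255,0,0,-12,0,255,0,0,-8,0,255,0,0,-4,0,255,0,0,-3,0,255,0,0,-2,0,255,0,0,0,0,255,0,0,0,0]
}}

```text
t: 15.65
eef_pos: [0.428, 0.3479, 0.0453]
tool_rot: [-0.0, 0.996, -0.088, 0.0]
contact_force: [-0.1, 0.3, -4.1]
gripper_width: 0.13
grasp_force: 58.8
```

{"api": "carry_out", "payload": {
  "targets": [255,0,0,-3,0,255,0,0,-2,0,255,0,0,-1,0,255,0,0,-1,0,255,0,0,-0.5,0,255,0,0,0,0,255,0,0,0,0]
}}

```text
t: 16.35
eef_pos: [0.4276, 0.3475, 0.0382]
tool_rot: [0.0, 0.996, -0.088, -0.0]
contact_force: [-3.5, -2.4, 8.3]
gripper_width: 0.126
grasp_force: 60.6
```

{"api": "carry_out", "payload": {
  "targets": [120,0,0,0,0,0,0,0,0,0,0,0,0,0,0,0,0,0,0,0,0,0,0,10,0,0,0,0,30,0,0,0,0,40,0,0,0,0,40,0,0,0,0,40,0,0,0,0,40,0,0,0,0,20,0,0,0,0,0,0,0,0,0,0,0]
}}

```text
t: 17.65
eef_pos: [0.4276, 0.3475, 0.2577]
tool_rot: [-0.0, 0.996, -0.088, 0.0]
contact_force: [-0.7, -0.2, -1.0]
gripper_width: 1.001
grasp_force: 0.0
```

Run:
```python
from h import *
W=cam('wrist'); save(W,'w3.png')
h=cv2.cvtColor(W['frame'],cv2.COLOR_RGB2HSV)
m=((h[...,0]>100)&(h[...,0]<125)&(h[...,1]>120)&(h[...,2]>50))
a=np.radians(-10.05); R=np.array([[np.cos(a),-np.sin(a)],[np.sin(a),np.cos(a)]])
def pr(u,v,z): print((u,v),((plane(W,[(u,v)],z)[0,:2]-[.428,.3475])@R*1000).round(1))
for v in range(120,330,20):
    u=np.flatnonzero(m[v,220:420])+220
    if 0<len(u)<40: pr((u.min()+u.max())/2,v,.065)
k=m[:330].copy(); ys=np.flatnonzero(k[:,250:280].any(1)); print(ys.min(),ys.max()); pr(310,ys.min(),.067); pr(310,ys.max(),.067)
```

```text
(np.float64(311.0), 140) [51.7 -1.1]
(np.float64(311.0), 160) [35.9 -1.1]
(np.float64(311.0), 180) [19.5 -1.1]
(np.float64(311.0), 200) [ 2.6 -1.1]
(np.float64(311.0), 220) [-14.9  -1.1]
(np.float64(310.5), 240) [-32.9  -0.7]
121 275
(310, np.int64(121)) [66.5 -0.3]
(310, np.int64(275)) [-64.9  -0.3]
```

View pics/w3.png

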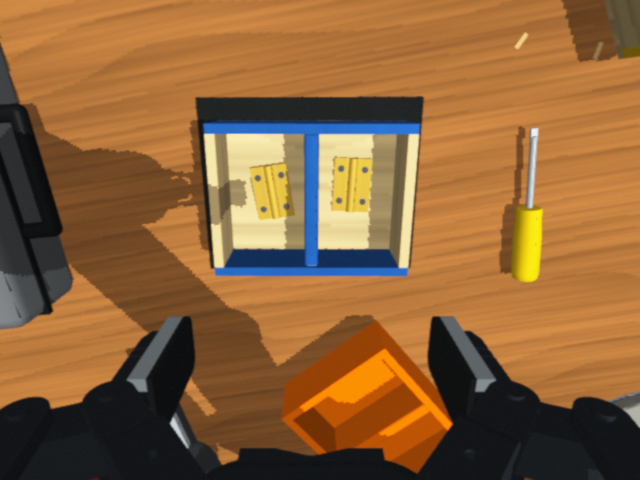

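Blue is centred on the mat to about 1 mm and parallel to it, with both hinges inside. Next I go back for red.

{"api": "carry_out", "payload": {
  "targets": [0,3.5,-20,0,1.3,0,3.5,-40,0,1.3,0,3.5,-40,0,1.3,0,3.5,-40,0,1.3,0,3.5,-40,0,1.3,0,3.5,-40,0,1.3,0,3.5,-40,0,1.3,0,3.5,-40,0,1.3,0,3.5,-40,0,1.3,0,3.5,-40,0,1.3,0,3.5,-40,0,1.3,0,3.5,-40,0,1.3,0,3.5,-40,0,1.3,0,3.5,-40,0,1.3,0,3.5,-40,0,1.3,0,3.5,-40,0,1.3,0,3.5,-40,0,1.2,0,0,-28,0,0,0,0,0,0,0,0,0,0,0,0]
}}

```text
t: 19.7
eef_pos: [0.4862, -0.3403, 0.2557]
tool_rot: [-0.001, 0.995, 0.103, -0.001]
contact_force: [0.7, 0.9, 0.6]
gripper_width: 1.002
grasp_force: 0.0
```

Run:
```python
from h import *
o=bot.get_obs(); print(o['eef_pos'],o['tool_rot'])
W=cam('wrist'); h=cv2.cvtColor(W['frame'],cv2.COLOR_RGB2HSV)
m=((h[...,0]<6)|(h[...,0]>174))&(h[...,1]>180)&(h[...,2]>60)
a=np.radians(11.9); R=np.array([[np.cos(a),-np.sin(a)],[np.sin(a),np.cos(a)]])
for v in range(120,290,20):
    u=np.flatnonzero(m[v,250:370])+250
    if 0<len(u)<40: print(v,u.min(),u.max(),((plane(W,[((u.min()+u.max())/2,v)],.068)[0,:2]-[.487,-.3406])@R*1000).round(1))
```

```text
[ 0.48621834 -0.34033021  0.25574494] [-6.49373272e-04  9.94698772e-01  1.02820023e-01 -1.40478018e-03]
140 305 318 [50.9 -1. ]
160 305 318 [35.2 -1. ]
180 305 317 [19.1 -0.6]
200 305 317 [ 2.4 -0.6]
220 305 317 [-14.7  -0.6]
240 306 317 [-32.5  -1. ]
```

{"api": "carry_out", "payload": {
  "targets": [0,0,0,-20,0,0,0,0,-40,0,0,0,0,-40,0,0,0,0,-40,0,0,0,0,-35,0,0,0,0,-25,0,0,0,0,-12,0,0,0,0,-4,0,0,0,0,0,0,120,0,0,0,0,180,0,0,0,0,255,0,0,0,0,255,0,0,0,0,255,0,0,0,0,255,0,0,0,0,255,0,0,0,0]
}}

```text
t: 21.35
eef_pos: [0.4874, -0.3406, 0.0417]
tool_rot: [0.0, 0.995, 0.103, 0.0]
contact_force: [-1.2, 0.6, 5.1]
gripper_width: 0.129
grasp_force: 59.1
```

{"api": "carry_out", "payload": {
  "targets": [255,0,0,3,0,255,0,0,5,0,255,0,0,10,0,255,0,0,20,0,255,0,0,30,0,255,0,0,30,0,255,0,0,30,0,255,0,0,20,0,255,0,0,10,0,255,0,0,0,0,255,0,0,0,0]
}}

```text
t: 22.45
eef_pos: [0.4867, -0.3398, 0.1985]
tool_rot: [-0.0, 0.995, 0.104, -0.001]
contact_force: [-0.1, -0.6, -3.4]
gripper_width: 0.126
grasp_force: 58.6
```

{"api": "carry_out", "payload": {
  "targets": [255,3,10,0,0,255,5,20,0,0,255,8,28,0,1,255,8,28,0,1,255,8,28,0,1,255,8,28,0,1,255,8,28,0,1,255,8,28,0,0,255,8,28,0,0,255,8,28,0,0,255,8,28,0,0,255,8,28,0,0,255,5,20,0,0,255,2,10,0,0,255,0,0,-10,0,255,0,0,-20,0,255,0,0,-25,0,255,0,0,-15,0,255,0,0,-10,0,255,0,0,0,0]
}}

```text
t: 24.45
eef_pos: [0.5811, -0.0012, 0.1179]
tool_rot: [0.0, 0.989, 0.146, -0.001]
contact_force: [-0.4, 1.6, -2.8]
gripper_width: 0.126
grasp_force: 58.7
```

{"api": "carry_out", "payload": {
  "targets": [255,0,0,-4,0,255,0,0,0,0,255,0,0,0,0]
}}

```text
t: 24.75
eef_pos: [0.5827, -0.0004, 0.116]
tool_rot: [-0.0, 0.989, 0.147, 0.001]
contact_force: [0.6, 0.2, -3.3]
gripper_width: 0.129
grasp_force: 58.7
```

{"api": "carry_out", "payload": {
  "targets": [255,-0.5,0,-5,0,255,0,0,-5,0,255,0,0,-3,0,255,0,0,-3,0,255,0,0,-3,0,255,0,0,-3,0,255,0,0,0,0,255,0,0,0,0]
}}

```text
t: 25.55
eef_pos: [0.5817, -0.0004, 0.0933]
tool_rot: [0.0, 0.989, 0.147, -0.0]
contact_force: [0.3, 0.0, -3.3]
gripper_width: 0.127
grasp_force: 58.7
```

Red is in the rim without contact, so I lower the last few millimetres.

{"api": "carry_out", "payload": {
  "targets": [255,0,0,-1,0,255,0,0,-1,0,255,0,0,-1,0,255,0,0,-1,0,255,0,0,-0.5,0,255,0,0,0,0,255,0,0,0,0]
}}

```text
t: 26.25
eef_pos: [0.5818, -0.0004, 0.0897]
tool_rot: [-0.0, 0.989, 0.147, 0.0]
contact_force: [-3.7, 0.5, 6.1]
gripper_width: 0.132
grasp_force: 60.2
```

Contact came at the expected seated height. Now I release, rise and look.

{"api": "carry_out", "payload": {
  "targets": [120,0,0,0,0,0,0,0,0,0,0,0,0,0,0,0,0,0,0,0,0,0,0,10,0,0,0,0,30,0,0,0,0,40,0,0,0,0,40,0,0,0,0,40,0,0,0,0,40,0,0,0,0,0,0,0,0,0,0,0]
}}

```text
t: 27.45
eef_pos: [0.5821, -0.0005, 0.2902]
tool_rot: [-0.0, 0.989, 0.147, 0.001]
contact_force: [0.7, -0.8, -0.2]
gripper_width: 0.998
grasp_force: 0.0
```

Run:
```python
from h import *
c=cam('side'); d=cam('scene')
cv2.imwrite('pics/end.png',np.hstack([cv2.resize(c['frame'][180:320,230:430],(400,280)),cv2.resize(d['frame'][200:410,220:520],(400,280))])[:,:,::-1])
```

```text
(no output)
```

View pics/end.png

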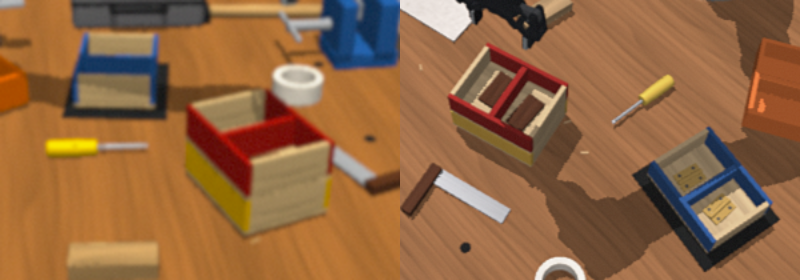

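Red is seated flush on yellow with its packers inside, blue is on the mat with its hinges inside, and nothing else has moved.

```bash
python3 -c "
from station import bot
print(bot.hand_in())"
```

```text
the job is handed in; nothing more can be done
None
```

The job is handed in at about 27.5 s of the 67 s limit: the blue tray is centred and in line on the mat (within about 1 mm), and the red tray is back on the yellow one, seated inside its rim with nothing spilled.

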